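# Sort two housings, close the case with its nested lids and take off the outer lid

## Task

Put the small housing with the round tag into the open aluminium case and the one with the cross-shaped tag into the low square tray. Then pick up the two nested lids together by the inner lid's square post and lower them onto the case until the inner lid is fully seated; let go. Finally lift only the outer lid straight up off the inner one, which must stay seated, and finish while still holding the outer lid level above the case, its lower edge at least 5 cm clear above the top of the post; do not put it down. Leave the other things on the bench where they are.

Things in the scene. Friction and masses are not known exactly. Their poses are not given: they have to be found in the camera images.
- case: Open-topped aluminium case, fixed to the bench: 50 (x) x 92 (y) x 44 mm high, walls 3 mm, floor 4 mm thick; the opening is 44 x 86 mm, 40 mm deep. Small screw ears at the middle of the long sides, 8 mm out and 6 mm high. Origin: centre of its underside, on the bench; x across, y along its length, z up.
- tray: Low square dark steel tray (reject nest), fixed to the bench: 80 x 80 x 20 mm high, walls 3 mm, floor 3 mm thick. Origin: centre of its underside, on the bench; z up.
- pass_part: Loose black plastic housing with a round metal tag on top (pass): 32 (x) x 26 (y) x 26 mm high, the tag is a disc of 22 mm diameter that stands 2 mm up. About 50 g. Origin: centre of its underside; z up.
- reject_part: Loose black plastic housing with a cross-shaped metal tag on top (reject): the same block, 32 (x) x 26 (y) x 26 mm high; the tag is two crossed bars, 30 mm long, 2 mm up. About 50 g. Origin: centre of its underside; z up. It and the pass housing may stand in either place.
- inner_lid: Inner lid, black plastic, about 250 g, loose under the outer lid; only its post shows. Stepped plug at z = 0 to 8 mm (39 x 81 mm at its top, 32 x 74 at its foot), plate 53 (x) x 95 (y) mm at z = 8 to 18. Origin: centre of the plug's underside; z up. The plug has 2.5 mm play each side in the case's opening, either way round; seated, the plate lies on the rim, origin 36 mm above the case's.
- post_top (a point): Centre of the top of the inner lid's square post, 56 mm above the inner lid's origin. The post is 14 x 14 mm, its sides along the inner lid's x and y, and sticks up 34 mm through the outer lid; lifted by it, the inner lid carries the outer lid along.
- outer_lid: Outer lid, aluminium cap, about 150 g: 63 (x) x 105 (y) x 13 mm high, walls 3 mm, top 4 mm thick, open below, a 22 mm square hole in the middle for the post. It just rests over the inner lid's plate with 2 mm play each side, origin 9 mm above the inner lid's; it can be gripped across its 63 mm with the post between the fingers. Origin: centre of its lower edge; y along the length, z up.
- marker_red: Bystander: marker pen, 15 x 135 x 15 mm, lying on the bench between the case and the lids; leave it. Origin: centre of its underside.
- tape_roll: Bystander: roll of brown tape, 70 mm across, 19 mm high; leave it. Origin: centre of its underside.
- module1: Bystander: light grey relay module, 46 x 72 x 32 mm; leave it. Origin: centre of its underside.
- gauge_block: Bystander: steel gauge block, 30 x 35 x 12 mm; leave it. Origin: centre of its underside.
There are look-alikes about, which are no part of the job. Leave any pink or yellow look-alike of the reject_part alone.

How it is judged (in metres and radians):
On the way, in this order (a step that is already met when the one before it is completed fails the run):
1. round-tag housing in the case, cross-tag housing in the tray, both let go (x of pass_part in the frame of case between -0.02 and 0.02 m and y of pass_part in the frame of case between -0.042 and 0.042 m and z of pass_part in the frame of case below 0.02 m and x of reject_part in the frame of tray between -0.037 and 0.037 m and y of reject_part in the frame of tray between -0.037 and 0.037 m and z of reject_part in the frame of tray below 0.018 m and contact force between each of pass_part, reject_part and the fingers below 0.1 N), for 0.2 s.
2. both lids, still nested, seated on the case and let go (horizontal distance between inner_lid and case below 0.005 m and z of inner_lid in the frame of case below 0.0385 m and angle between inner_lid's own z axis and vertical below 0.05 rad and angle between the y axis of inner_lid and the y axis of case, either way round below 0.15 rad and horizontal distance between outer_lid and inner_lid below 0.006 m and z of outer_lid in the frame of inner_lid below 0.0115 m and contact force between inner_lid and the fingers below 0.1 N), for 0.2 s.
At the end, for the whole second after the job is handed in: Gripper holds the outer lid still and level (10 deg) above the case (6 cm sideways), lower edge over 125 mm above the bench; inner lid seated (5 mm sideways, 2.5 mm in height, level); round-tag housing in the case, cross-tag housing in the tray; nothing else touches the outer lid (x of pass_part in the frame of case between -0.02 and 0.02 m and y of pass_part in the frame of case between -0.042 and 0.042 m and z of pass_part in the frame of case below 0.02 m and x of reject_part in the frame of tray between -0.037 and 0.037 m and y of reject_part in the frame of tray between -0.037 and 0.037 m and z of reject_part in the frame of tray below 0.018 m and horizontal distance between inner_lid and case below 0.005 m and z of inner_lid in the frame of case below 0.0385 m and angle between inner_lid's own z axis and vertical below 0.05 rad and angle between the y axis of inner_lid and the y axis of case, either way round below 0.15 rad and z of outer_lid in the frame of case above 0.125 m and horizontal distance between outer_lid and case below 0.06 m and angle between outer_lid's own z axis and vertical below 0.17 rad and contact force between outer_lid and the fingers above 2 N and contact force between outer_lid and inner_lid below 0.1 N and contact force between inner_lid and the fingers below 0.1 N and linear speed of outer_lid below 0.03 m/s); the arm keeps its last pose, push and grip.
It fails at once if the outer lid comes off the inner lid while the inner lid is not seated on the case (z of outer_lid in the frame of inner_lid above 0.02 m and (horizontal distance between inner_lid and case above 0.006 m or z of inner_lid in the frame of case above 0.041 m)).
It fails at once if the marker is moved more than 3 cm (distance of marker_red from where it was at the start of the episode above 0.03 m).
It fails at once if the tape roll is moved more than 3 cm (distance of tape_roll from where it was at the start of the episode above 0.03 m).
It fails at once if the relay module is moved more than 3 cm (distance of module1 from where it was at the start of the episode above 0.03 m).
It fails at once if the gauge block is moved more than 3 cm (distance of gauge_block from where it was at the start of the episode above 0.03 m).
It also fails if it takes over 67 s, if anything falls off the work surface, if the arm or the gripper's body presses on something with over 40 N, if the wrist force passes 120 N, or if a joint passes its speed limit or range.

## Robot

A 7-joint arm with a two-finger parallel gripper is mounted at the origin on a cart in front of the work surface, level with it; the furniture and walls round the work are solid. World frame = base frame: x ahead of the robot, y to its left, z up, the work surface at z = 0. Lengths are in m, angles in degrees, forces in N, time in s.
With the tool pointing down it reaches from about 0.425 to 0.875 m from the base axis. Payload 4.7 kg.
Tool frame: the origin (TCP) lies between the finger pads; the fingertips stand 19 mm ahead of it and the grasp point (between the pads) is the TCP; x points along the fingers, z is the direction in which the jaws open and shut, and the axes are right-handed (so a half turn about x gives the same grasp; the last joint's range is limited). The gripper opens to 87 mm and grips with 3 to 60 N. Pads are 19 mm wide; open, the fingers measure 117 mm over their backs; the gripper's body (75 mm by 190 mm) begins 51 mm behind the grasp point.
Start: joints at [-64.28, 18.392, -4.016, 83.108, 1.295, 78.541, -3.26], TCP at [0.274, 0.59, 0.242] pointing down, gripper open.
Joint ranges: [-163.93, 163.93], [-17.29, 119.83], [-79.2, 71.16], [3.27, 140.29], [-89.18, 269.18], [5.43, 117.66], [-154.24, 154.24]. Speed limits (degrees/s): [147.25, 147.25, 180, 180, 180, 180, 180].

## Interface

Orientations are given as [roll, pitch, yaw] about the fixed x, y, z axes, in that order (R = Rz(yaw) Ry(pitch) Rx(roll)).
In Python, from cell import monitor, read_camera, camera_model, env, regions_of gives the robot as it stands. The module is installed in compiled form; this text tells all that it offers.
- The arm moves only by the tool step_arm, never from a script. Its argument "deltas" is a list of rows, each a list of 5 numbers: the gripper's target within -1 to 1 (fully open at 1, half-way at 0, shut at -1), then the shift along the tool's x, y, z in m, then the turn about the tool's x in degrees. A call has 1 to 12 rows; each row is the pose to reach, as a shift and turn from the pose commanded when the call began, along the tool's axes at that moment; what a row does not reach only later rows make up. A row lasts 1/8 s, in which the tool goes at most 62.5 mm and 10.7 degrees, less where a joint would pass 70% of its speed; a pose out of reach is approached as far as the arm can. A call with a gripper value outside its range is refused whole. The fingers move at their own pace and stop on an object; "newtons" is the grip in N (left out, the last holds). Time passes only in rows, so rows that repeat a pose let the fingers close. It gives the time, the measured TCP pose, the force and the opening at its end, in the units of the state.
- monitor.get_obs(): the state, without advancing time (a new reading comes with each control period).
- read_camera(name): name is "side" or "top" or "wrist"; returns (picture, depth): 420x560x3 uint8, red, green, blue; 420x560 float32, m along the optical axis (not along the pixel's ray), 0 where there is no reading.
- camera_model(name): a dict with "fx", "fy", "cx", "cy" (pixels), "xyz" and "attitude" of the camera in the world. Camera axes: x right, y down, z forward; pixel columns grow to the right and rows downward; lengths in m; the calibration is good to about 2 mm. The wrist camera is an equidistant fisheye: a pixel r from the principal point sees the ray r / f radians off the axis. A picture is of the moment at which its call begins: read the wrist's pose just before it. camera_model takes no time and is no camera call; for the wrist camera it gives the pose at the moment of the call.
- env.sign_off(): hands the job in, once; it reports no verdict.
Trained networks look in the newest picture that a camera, given by its name, has taken for a name from the list of things; names that differ only in an ending like _2 or _b are one class to them, and where a whole thing is asked for, a point or a joint stands for the part that bears it (a point fixed in the world has none). Each returns a list of dicts, best first, with "p" (0 to 1); they miss things now and then, are a little off and sometimes report something else, mostly with a low value. They report only what shows in the picture. A call takes as long as a camera call. They do not tell look-alikes from the thing itself.
- regions_of(camera, thing): "pixels" (420x560 bool, what is visible of it) and "pixel" ([column, row] in pixels, amid what is visible of it).
The state is a dict: "time_s": time; "qpos": joint angles; "joint_velocities": joint speeds; "effort": joint torques, N m; "tool_pos": TCP position; "tool_rot": TCP orientation; "force": force on the tool from outside, world axes, zero at the start; "wrist_torque": the same for the moment, N m; "grip_width": finger opening in m.
Only numpy, scipy, OpenCV 4.12 (cv2) and the standard library are available. Lean on these libraries where they do the work, as an engineer would, in place of code of your own. Each camera call takes 0.05 s, during which the arm holds its last target. There are 200 camera calls.

## Working session

There is one attempt and no reset: what is moved stays moved. The work goes in short steps, Python scripts to look and compute and a tool call to move; the robot and the scene stay as the last step left them, time stands still between calls to the robot, and variables do not carry over. Pictures are saved under pics/ and viewed, about 8 in all and at most 12, crops included, and the job is handed in when it is done.

Besides the shell and the picture viewer there is one more tool, called as name(argument=value, ...) on one line, values as JSON. step_arm: Moves the arm, as the interface text tells. Its arguments: {"type":"object","properties":{"deltas":{"type":"array"},"newtons":{"type":"number"}},"required":["deltas"]}

```bash
mkdir -p pics; cat > h.py <<'E'
import numpy as np, cv2
from scipy.spatial.transform import Rotation as R
from cell import monitor, read_camera, camera_model, env, regions_of
def world(cam,d,m=None):
    """world xyz for all pixels (pinhole cams)"""
    m=m or camera_model(cam); v,u=np.mgrid[:d.shape[0],:d.shape[1]]
    p=np.stack([(u-m['cx'])/m['fx']*d,(v-m['cy'])/m['fy']*d,d],-1)
    return p@rot(m['attitude']).T+np.array(m['xyz'])
def rot(a):
    return R.from_euler('xyz',a,degrees=True).as_matrix()
def save(n,im): cv2.imwrite('pics/'+n+'.png',im[:,:,::-1])
E
python3 - <<'E'
from h import *
o=monitor.get_obs();print({k:o[k] for k in('time_s','tool_pos','tool_rot','force','grip_width')})
for c in('top','side','wrist'):
    im,d=read_camera(c);save(c+'0',im);np.save(c+'.npy',d);np.save(c+'im.npy',im);m=camera_model(c);print(c,m)
    if c!='wrist':
        print(world(c,d,m)[210,280],d[210,280])
E
```

```text
{'time_s': 0.0, 'tool_pos': array([0.27364049, 0.58903307, 0.24045911]), 'tool_rot': array([-177.4100201 ,   89.89201194, -112.32294038]), 'force': array([-0.09415546,  0.2524402 ,  0.73604133]), 'grip_width': 0.08723118996431196}
top {'fx': 425.35660315133407, 'fy': 425.35660315133407, 'cx': 287.70075862225445, 'cy': 216.50009255036943, 'xyz': array([0.4106347 , 0.15527519, 1.22878675]), 'attitude': array([-173.52140057,   -1.11294699,  -89.69873582])}
[0.56894786 0.15466691 0.00198782] 1.2366247
side {'fx': 384.9740117031735, 'fy': 384.9740117031735, 'cx': 284.454552124095, 'cy': 201.1336856656664, 'xyz': array([ 0.28928005, -0.53193017,  0.70387662]), 'attitude': array([-131.51140511,    0.17322207,  -21.19146183])}
[ 0.55089217  0.18190691 -0.00073454] 1.0362277
wrist {'fx': 325.19226210127806, 'fy': 325.19226210127806, 'cx': 280.9831172899936, 'cy': 210.42309708809702, 'xyz': array([0.20730063, 0.61973435, 0.38419278]), 'attitude': array([1.64454286e+02, 8.64931350e-02, 6.50574654e+01])}
```

View pics/top0.png

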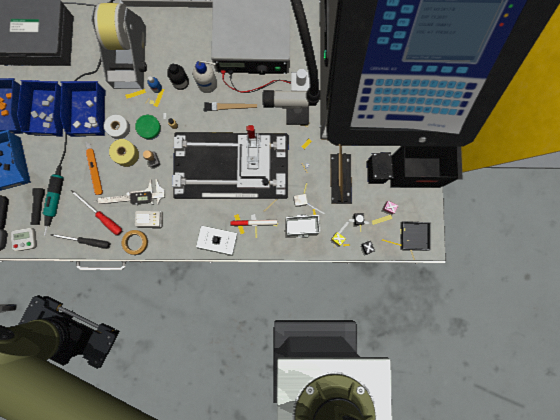

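View pics/side0.png

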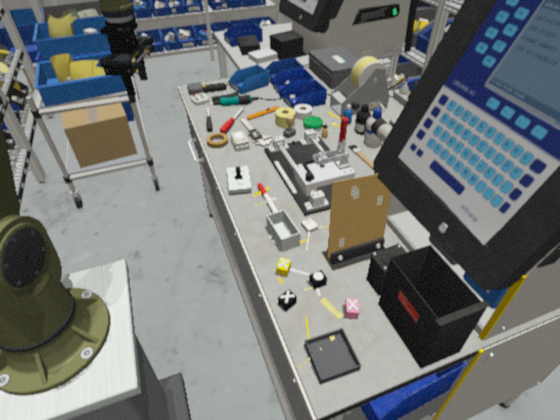

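```bash
python3 - <<'E'
from h import *
im=np.load('topim.npy');d=np.load('top.npy');W=world('top',d)
for t in 'case tray pass_part reject_part inner_lid outer_lid post_top marker_red tape_roll module1 gauge_block'.split():
    for r in regions_of('top',t)[:3]:
        m=r['pixels']&(d>0); P=W[m]
        zt=np.percentile(P[:,2],90); Q=P[P[:,2]>zt-.006]
        (c,s,a)=cv2.minAreaRect((Q[:,:2]*1000).astype(np.float32))
        print(t,round(r['p'],2),np.round(r['pixel']),m.sum(),'ztop %.3f'%zt,'rect',np.round(c,1),np.round(s,1),round(a,1))
E
```

```text
case 0.64 [301. 220.] 610 ztop 0.043 rect [523.3  91.1] [49.9 91.5] 4.0
tray 0.89 [417. 236.] 850 ztop 0.019 rect [ 497.2 -235.8] [82.7 80.3] 88.3
tray 0.25 [215. 242.] 53 ztop 0.058 rect [480.2 334.2] [13.2 11.5] 89.7
pass_part 0.41 [359. 219.] 109 ztop 0.030 rect [544.4 -69.8] [29.4 26. ] 0.2
reject_part 0.7 [303. 223.] 658 ztop 0.043 rect [523.4  91.2] [50.1 91.8] 4.2
reject_part 0.66 [337. 239.] 102 ztop 0.030 rect [485.6 -10.3] [30.3 23.6] 50.7
reject_part 0.51 [368. 247.] 139 ztop 0.030 rect [462.2 -95.6] [30.3 26.1] 18.5
outer_lid 0.85 [215. 240.] 838 ztop 0.025 rect [480.3 334.9] [105.   62.8] 78.3
post_top 0.39 [217. 240.] 44 ztop 0.057 rect [480.2 333. ] [11.4 10.9] 0.1
marker_red 0.64 [251. 222.] 226 ztop 0.018 rect [530.8 231.6] [ 14.7 125.9] 0.5
tape_roll 0.75 [130. 248.] 301 ztop 0.021 rect [472.6 568.7] [62.4 68.4] 0.3
module1 0.62 [151. 219.] 420 ztop 0.033 rect [539.6 529.2] [40.5 69.3] 0.2
gauge_block 0.47 [297. 199.] 109 ztop 0.015 rect [598.3  98.4] [30.  31.2] 10.0
gauge_block 0.32 [417. 236.] 848 ztop 0.019 rect [ 497.2 -235.8] [82.7 80.3] 88.3
```

Top view: the case is at (302,227) and the tray at (417,236). The lids with the post are at (216,240), with the marker at (255,222) between them. There are four small blocks: black (359,219), black (368,247), yellow (339,239) and pink (391,208). I'll enlarge the crop to confirm the tags on the two black ones.

```bash
python3 - <<'E'
from h import *
t=np.load('topim.npy')[195:260,325:405];s=cv2.imread('pics/side0.png')[250:325,265:365,::-1]
f=lambda a:cv2.resize(a,(400,320),interpolation=cv2.INTER_CUBIC)
save('crop1',np.hstack([f(t),f(s)]))
# tallest scene near the work for clearance
d=np.load('top.npy');W=world('top',d)
for x0 in(.45,.55,.6,.65,.7,.75,.8):
    print(x0,[round(float(W[(abs(W[...,0]-x0-.02)<.02)&(abs(W[...,1]-y)<.04)&(d>0)][:,2].max(initial=-1)),2) for y in(.4,.3,.2,.1,0,-.1,-.2,-.3)])
E
```

```text
0.45 [0.03, 0.06, 0.01, 0.01, 0.03, 0.03, 0.03, 0.02]
0.55 [0.01, 0.01, 0.01, 0.04, 0.01, 0.03, 0.03, 0.01]
0.6 [0.05, 0.07, 0.09, 0.02, 0.21, 0.01, 0.15, 0.16]
0.65 [0.05, 0.08, 0.13, 0.02, 0.21, 0.1, 0.15, 0.16]
0.7 [0.05, 0.08, 0.22, 0.02, 0.27, 0.26, 0.28, 0.28]
0.75 [0.05, 0.07, 0.21, 0.02, 0.39, 0.37, 0.38, 0.39]
0.8 [0.01, 0.01, 0.22, 0.35, 0.5, 0.49, 0.49, 0.5]
```

View pics/crop1.png

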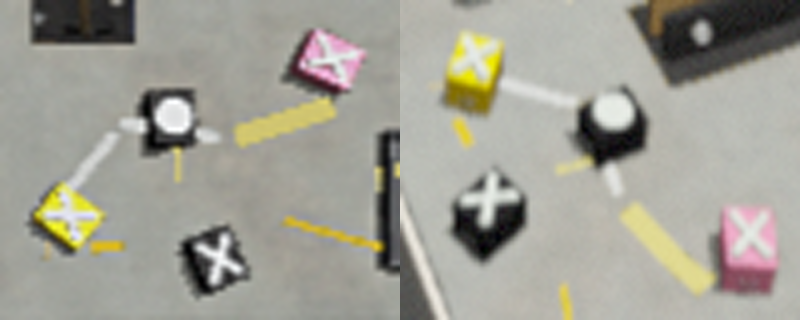

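Left panel: the black block at about (170,118) has the round disc, so it is pass_part, top pixel (359,219). The black block at about (215,258) has the cross, so it is reject_part, top pixel (368,247). Yellow and pink are the decoys. Next I bring the wrist camera over them.

```bash
cat >> h.py <<'E'
def go(x,y,z,jaw=None):
    """tool-frame shift and turn to reach world x,y,z with jaw axis at angle jaw (mod 180, deg)"""
    o=monitor.get_obs(); T=rot(o['tool_rot']); dz=T.T@(np.array([x,y,z])-o['tool_pos'])
    a=np.degrees(np.arctan2(T[1,2],T[0,2])); s='t=%.2f pos %s jaw %.1f q7 %.1f w %.4f'%(o['time_s'],np.round(o['tool_pos'],4),a,o['qpos'][6],o['grip_width'])
    t=0
    if jaw is not None:
        t=-((jaw-a+90)%180-90)   # tool x points down
    print(s,'| shift',np.round(dz,4),'turn %.1f (alt %.1f)'%(t,t-180*np.sign(t)), 'tilt %.2f'%np.degrees(np.arccos(-T[2,0])), 'F',np.round(o['force'],1))
E
python3 - <<'E'
from h import *
go(.47,-.08,.22,0); go(.47,-.08,.22,90)
E
```

```text
t=0.70 pos [0.2738 0.5895 0.2416] jaw 65.1 q7 -3.3 w 0.0873 | shift [ 0.0216 -0.4599 -0.5246] turn 65.1 (alt -114.9) tilt 0.01 F [ 0.2  0.2 -0.2]
t=0.70 pos [0.2738 0.5895 0.2416] jaw 65.1 q7 -3.3 w 0.0873 | shift [ 0.0216 -0.4599 -0.5246] turn -24.9 (alt 155.1) tilt 0.01 F [ 0.2  0.2 -0.2]
```

step_arm(deltas=[[1,0.02,-0.46,-0.525,65],[1,0.02,-0.46,-0.525,65],[1,0.02,-0.46,-0.525,65],[1,0.02,-0.46,-0.525,65],[1,0.02,-0.46,-0.525,65],[1,0.02,-0.46,-0.525,65],[1,0.02,-0.46,-0.525,65],[1,0.02,-0.46,-0.525,65],[1,0.02,-0.46,-0.525,65],[1,0.02,-0.46,-0.525,65],[1,0.02,-0.46,-0.525,65],[1,0.02,-0.46,-0.525,65]])

```text
time_s: 2.2
tool_pos: [0.4702, -0.0853, 0.2221]
tool_rot: [-42.0, 89.9, -42.4]
force: [0.0, 1.1, -0.5]
grip_width: 0.0871
```

step_arm(deltas=[[1,0,0,0,0],[1,0,0,0,0],[1,0,0,0,0]])

```text
time_s: 2.58
tool_pos: [0.4698, -0.0787, 0.2215]
tool_rot: [99.3, 90.0, 99.6]
force: [0.0, -0.0, -0.3]
grip_width: 0.087
```

```bash
cat >> h.py <<'E'
def wworld(d,m):
    """fisheye wrist depth -> world"""
    v,u=np.mgrid[:d.shape[0],:d.shape[1]]; a=(u-m['cx'])/m['fx']; b=(v-m['cy'])/m['fy']; th=np.hypot(a,b)+1e-9
    k=np.tan(np.minimum(th,1.5))/th
    return (np.stack([a*k*d,b*k*d,d],-1))@rot(m['attitude']).T+np.array(m['xyz'])
def rect(P,zlo,zhi,c,r):
    P=P.reshape(-1,3);Q=P[(P[:,2]>zlo)&(P[:,2]<zhi)&(np.hypot(*(P[:,:2]-c).T)<r)]
    (cc,s,a)=cv2.minAreaRect((Q[:,:2]*1000).astype(np.float32)); return len(Q),np.round(cc,1),np.round(s,1),round(a,1)
E
python3 - <<'E'
from h import *
go(.47,-.08,.22,0)
m=camera_model('wrist');im,d=read_camera('wrist');save('w1',im);W=wworld(d,m);W[d<=0]=0
np.save('w1.npy',W)
print('pass',rect(W,.020,.032,(.544,-.07),.03));print('rej',rect(W,.020,.032,(.462,-.0956),.03))
print('pass top',rect(W,.0245,.032,(.544,-.07),.03));print('rej top',rect(W,.0245,.032,(.462,-.0956),.03))
for t in('pass_part','reject_part'):
  for r in regions_of('wrist',t)[:3]:
    q=W[r['pixels']&(d>0)]; print(t,round(r['p'],2),np.round(r['pixel']),np.round(np.median(q,0),4))
E
```

```text
t=2.58 pos [ 0.4698 -0.0787  0.2215] jaw 0.3 q7 4.6 w 0.0870 | shift [ 0.0015 -0.0013  0.0002] turn 0.3 (alt -179.7) tilt 0.03 F [ 0.  -0.  -0.3]
pass (692, array([544.1, -72.2]), array([31.5, 26.4]), 4.9)
rej (689, array([462.2, -97.2]), array([31.4, 26.2]), 23.3)
pass top (650, array([544.3, -72.6]), array([31.5, 25.9]), 3.8)
rej top (652, array([462.1, -97.1]), array([31. , 25.6]), 21.8)
pass_part 0.87 [348. 186.] [ 0.5415 -0.0708  0.0265]
reject_part 0.91 [273. 204.] [ 0.4623 -0.0941  0.0267]
reject_part 0.73 [298. 130.] [ 0.4863 -0.0126  0.0266]
```

View pics/w1.png

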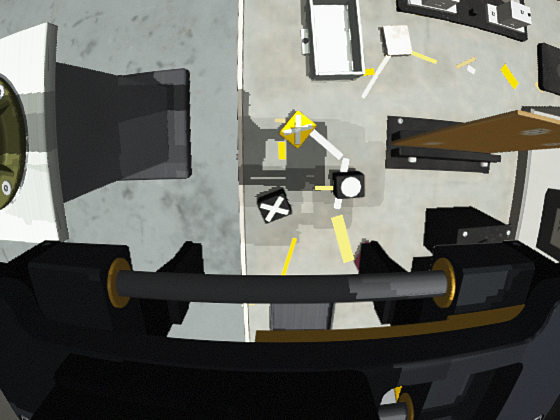

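The wrist picture shows the round tag at (348,186), the cross tag at (273,204) and yellow at (298,128). Measured sizes of 31.5x26 and heights fit the given dimensions. I grasp the reject part first.

step_arm(deltas=[[0.2,0.06,-0.018,-0.008,-22],[0.2,0.12,-0.018,-0.008,-22],[0.2,0.14,-0.018,-0.008,-22],[0.2,0.16,-0.018,-0.008,-22],[0.2,0.18,-0.018,-0.008,-22],[0.2,0.198,-0.018,-0.008,-22],[0.2,0.198,-0.018,-0.008,-22],[-1,0.198,-0.018,-0.008,-22],[-1,0.198,-0.018,-0.008,-22],[-1,0.198,-0.018,-0.008,-22],[-1,0.198,-0.018,-0.008,-22]], newtons=25)

```text
time_s: 4.1
tool_pos: [0.4625, -0.0983, 0.0242]
tool_rot: [-1.4, 89.9, 20.7]
force: [0.2, 0.1, 4.5]
grip_width: 0.0321
```

```bash
python3 - <<'E'
from h import *
go(.497,-.236,.085,0);go(.497,-.236,.027,0)
E
```

```text
t=4.10 pos [ 0.4625 -0.0983  0.0242] jaw 22.1 q7 40.2 w 0.0321 | shift [-0.0608 -0.1406 -0.0198] turn 22.1 (alt -157.9) tilt 0.08 F [0.2 0.1 4.5]
t=4.10 pos [ 0.4625 -0.0983  0.0242] jaw 22.1 q7 40.2 w 0.0321 | shift [-0.0028 -0.1406 -0.0199] turn 22.1 (alt -157.9) tilt 0.08 F [0.2 0.1 4.5]
```

step_arm(deltas=[[-1,-0.03,0,0,0],[-1,-0.06,0,0,0],[-1,-0.06,-0.05,-0.007,11],[-1,-0.06,-0.1,-0.014,22],[-1,-0.06,-0.14,-0.02,22],[-1,-0.06,-0.14,-0.02,22],[-1,-0.03,-0.14,-0.02,22],[-1,-0.006,-0.14,-0.02,22],[-1,-0.004,-0.14,-0.02,22],[0.4,-0.004,-0.14,-0.02,22],[0.4,-0.004,-0.14,-0.02,22],[0.4,-0.06,-0.14,-0.02,22]])

```text
time_s: 5.6
tool_pos: [0.4935, -0.2339, 0.0814]
tool_rot: [168.2, 89.6, 168.3]
force: [0.6, -0.4, 0.8]
grip_width: 0.0541
```

```bash
python3 - <<'E'
from h import *
go(.544,-.0723,.13,94.5);go(.544,-.0723,.024,94.5)
E
```

```text
t=5.60 pos [ 0.4935 -0.2339  0.0814] jaw 0.1 q7 35.8 w 0.0541 | shift [-0.0488  0.1615  0.0505] turn 85.6 (alt -94.4) tilt 0.44 F [ 0.6 -0.4  0.8]
t=5.60 pos [ 0.4935 -0.2339  0.0814] jaw 0.1 q7 35.8 w 0.0541 | shift [0.0572 0.1614 0.0513] turn 85.6 (alt -94.4) tilt 0.44 F [ 0.6 -0.4  0.8]
```

step_arm(deltas=[[0.2,-0.04,0,0,0],[0.2,-0.05,0.05,0.015,20],[0.2,-0.05,0.1,0.03,40],[0.2,-0.05,0.16,0.05,60],[0.2,-0.05,0.16,0.05,80],[0.2,-0.05,0.16,0.05,86],[0.2,-0.05,0.16,0.05,86],[0.2,-0.05,0.16,0.05,86],[0.2,-0.05,0.16,0.05,86],[0.2,-0.05,0.16,0.05,86]])

```text
time_s: 6.85
tool_pos: [0.5459, -0.0754, 0.134]
tool_rot: [111.3, 90.0, 25.4]
force: [-0.1, -1.0, -0.2]
grip_width: 0.052
```

```bash
python3 - <<'E'
from h import *
go(.544,-.0723,.024,94.5)
E
```

```text
t=6.85 pos [ 0.5459 -0.0754  0.134 ] jaw -85.9 q7 -66.2 w 0.0520 | shift [ 0.11   -0.0017 -0.0032] turn -0.4 (alt 179.6) tilt 0.03 F [-0.1 -1.  -0.2]
```

step_arm(deltas=[[0.2,0.05,-0.002,-0.003,0],[0.2,0.09,-0.002,-0.003,0],[0.2,0.11,-0.002,-0.003,0],[0.2,0.11,-0.002,-0.003,0],[-1,0.11,-0.002,-0.003,0],[-1,0.11,-0.002,-0.003,0],[-1,0.11,-0.002,-0.003,0],[-1,0.11,-0.002,-0.003,0],[-1,0.06,-0.002,-0.003,0],[-1,0.02,-0.002,-0.003,0],[-1,0.02,-0.002,-0.003,0]])

```text
time_s: 8.22
tool_pos: [0.5459, -0.0731, 0.1165]
tool_rot: [95.0, 89.6, 9.1]
force: [-0.2, 0.9, -1.4]
grip_width: 0.0259
```

```bash
python3 - <<'E'
from h import *
go(.5234,.0911,.11,94);go(.5234,.0911,.03,94)
im,d=read_camera('top');W=world('top',d);W[d<=0]=0;np.save('top2.npy',W);save('top2',im)
print('case rim',rect(W,.038,.048,(.5234,.091),.06));print('tray',rect(W,.016,.023,(.497,-.236),.06),'rej',rect(W,.024,.036,(.497,-.236),.05))
print('outer',rect(W,.019,.029,(.48,.334),.07),'post',rect(W,.05,.062,(.48,.334),.03))
E
```

```text
t=8.22 pos [ 0.5459 -0.0731  0.1165] jaw -85.9 q7 -65.3 w 0.0259 | shift [ 0.0065 -0.0107 -0.1653] turn 0.1 (alt -179.9) tilt 0.35 F [-0.2  0.9 -1.4]
t=8.22 pos [ 0.5459 -0.0731  0.1165] jaw -85.9 q7 -65.3 w 0.0259 | shift [ 0.0865 -0.0112 -0.1653] turn 0.1 (alt -179.9) tilt 0.35 F [-0.2  0.9 -1.4]
case rim (112, array([523.7,  91.2]), array([50.2, 92. ]), 4.4)
tray (55, array([ 489.6, -270.9]), array([27.3, 82. ]), 66.4) rej (2, array([ 474.5, -263.1]), array([40.,  0.]), 148.8)
outer (704, array([493.9, 332. ]), array([105.8,  90.4]), 78.5) post (27, array([480.2, 334.7]), array([11.2, 14.4]), 1.9)
```

step_arm(deltas=[[-1,0,-0.003,-0.04,0],[-1,0,-0.008,-0.09,0],[-1,0,-0.011,-0.14,0],[-1,0,-0.011,-0.165,0],[-1,0,-0.011,-0.165,0],[-1,0,-0.011,-0.165,0],[-1,0,-0.011,-0.165,0]])

```text
time_s: 9.15
tool_pos: [0.5208, 0.0892, 0.1133]
tool_rot: [-30.7, 90.0, -116.7]
force: [-0.3, 0.5, -0.7]
grip_width: 0.0258
```

```bash
python3 - <<'E'
from h import *
go(.5235,.0913,.03,94)
W=np.load('w1.npy');print('w1 case rim',rect(W,.036,.050,(.5234,.091),.065))
E
```

```text
t=9.15 pos [0.5208 0.0892 0.1133] jaw -86.1 q7 -85.8 w 0.0258 | shift [ 0.0833  0.0029 -0.002 ] turn -0.1 (alt 179.9) tilt 0.04 F [-0.3  0.5 -0.7]
w1 case rim (810, array([524.6,  84.2]), array([50.8, 81.7]), 4.1)
```

step_arm(deltas=[[-1,0.02,0.003,-0.002,0],[-1,0.04,0.003,-0.002,0],[-1,0.055,0.003,-0.002,0],[-1,0.07,0.003,-0.002,0],[-1,0.084,0.003,-0.002,0],[-1,0.084,0.003,-0.002,0]])

```text
time_s: 9.9
tool_pos: [0.5235, 0.093, 0.0288]
tool_rot: [-48.2, 89.9, -134.1]
force: [-0.2, 0.3, -0.4]
grip_width: 0.0257
```

step_arm(deltas=[[-0.15,0,0,0,0],[-0.15,0,0,0,0],[-0.15,0,0,0,0],[-0.15,-0.04,0,0,0],[-0.15,-0.08,0,0,0],[-0.15,-0.12,0,0,0],[-0.15,-0.15,0,0,0],[-0.15,-0.15,0,0,0],[-0.15,-0.15,0,0,0]])

```text
time_s: 11.02
tool_pos: [0.5231, 0.0935, 0.1789]
tool_rot: [-113.2, 89.9, 160.9]
force: [-0.2, 0.4, -0.1]
grip_width: 0.0368
```

```bash
python3 - <<'E'
from h import *
go(.46,.17,.2,-11.7)
m=camera_model('wrist');im,d=read_camera('wrist');save('w2',im);W=wworld(d,m);W[d<=0]=0;np.save('w2.npy',W)
print('case rim',rect(W,.038,.050,(.5234,.091),.065),'in case',rect(W,.024,.036,(.523,.091),.03))
E
```

```text
t=11.03 pos [0.5231 0.0935 0.1789] jaw -85.9 q7 -90.0 w 0.0368 | shift [-0.021  -0.0575 -0.0809] turn -74.2 (alt 105.8) tilt 0.06 F [-0.2  0.4 -0.1]
case rim (1413, array([524.4,  89.6]), array([50.4, 92.1]), 4.1) in case (1189, array([525.3,  91.2]), array([48. , 42.3]), 3.9)
```

View pics/w2.png

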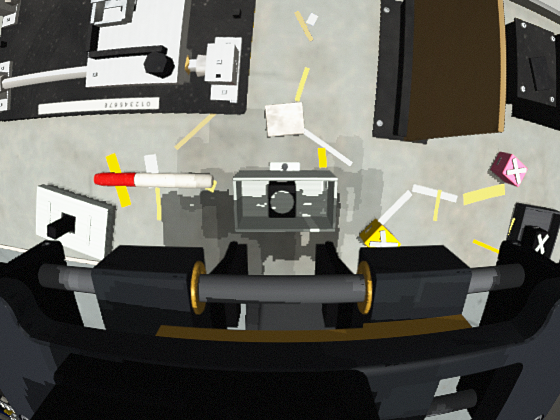

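The round-tag housing is in the case at (282,200), aligned. The cross-tag housing shows in the tray at (542,240), and the marker is undisturbed. Next, move above the lids.

step_arm(deltas=[[0,0,-0.01,-0.04,-10],[0,0,-0.02,-0.09,-20],[0,0,-0.03,-0.14,-30],[0,0,-0.045,-0.19,-40],[0,0,-0.058,-0.235,-50],[0,0,-0.06,-0.237,-60],[0,0,-0.06,-0.237,-70],[0,0,-0.06,-0.237,-74],[0,0,-0.06,-0.237,-74],[0,0,-0.06,-0.237,-74]])

```text
time_s: 12.32
tool_pos: [0.4467, 0.325, 0.1788]
tool_rot: [-111.4, 89.9, -123.4]
force: [0.5, -0.2, 0.2]
grip_width: 0.0438
```

```bash
python3 - <<'E'
from h import *
go(.4803,.3345,.043,-11.7)
m=camera_model('wrist');im,d=read_camera('wrist');save('w3',im);W=wworld(d,m);W[d<=0]=0;np.save('w3.npy',W)
P=W.reshape(-1,3);near=P[np.hypot(*(P[:,:2]-[.48,.334]).T)<.065]
print(np.histogram(near[:,2],np.arange(0,.07,.004)))
print('outer',rect(W,.019,.028,(.48,.334),.068),'post',rect(W,.050,.062,(.48,.334),.03),'post+',rect(W,.035,.062,(.48,.334),.03))
print('marker',rect(W,.009,.02,(.53,.23),.08))
E
```

```text
t=12.32 pos [0.4467 0.325  0.1788] jaw -12.0 q7 -43.9 w 0.0438 | shift [0.1357 0.0165 0.031 ] turn -0.3 (alt 179.7) tilt 0.08 F [ 0.5 -0.2  0.2]
(array([2656,    9,   25,   47,  204, 6480,  100,   12,   27,   14,   16,
         23,   12,  113,  168,    0,    0]), array([0.   , 0.004, 0.008, 0.012, 0.016, 0.02 , 0.024, 0.028, 0.032,
       0.036, 0.04 , 0.044, 0.048, 0.052, 0.056, 0.06 , 0.064, 0.068]))
outer (6614, array([481. , 333.3]), array([105.2,  63.7]), 78.1) post (287, array([480.6, 334.3]), array([13.5, 13.7]), 78.5) post+ (349, array([480.6, 334.3]), array([13.6, 13.8]), 77.9)
marker (710, array([556.9, 268.3]), array([ 53.5, 108.3]), 85.4)
```

View pics/w3.png

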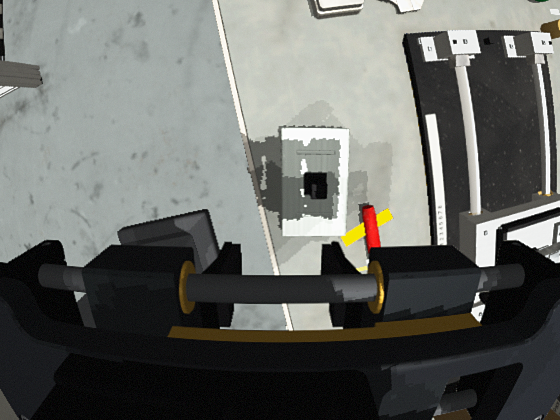

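The wrist picture shows the lids at (315,182), with the post at (316,186) where measured. The marker lies to the right at (370,230). Now approach.

step_arm(deltas=[[0,0.0,0.0165,0.031,0],[0,0.04,0.0165,0.031,0],[0,0.08,0.0165,0.031,0],[0,0.08,0.0165,0.031,0],[0,0.08,0.0165,0.031,0]])

```text
time_s: 13.0
tool_pos: [0.4815, 0.3355, 0.1009]
tool_rot: [44.3, 89.9, 32.4]
force: [0.1, -0.3, -0.6]
grip_width: 0.0436
```

```bash
python3 - <<'E'
from h import *
go(.4806,.3343,.044,-11.8)
E
```

```text
t=13.00 pos [0.4815 0.3355 0.1009] jaw -11.9 q7 -36.8 w 0.0436 | shift [ 0.0569 -0.0014 -0.0007] turn -0.1 (alt 179.9) tilt 0.10 F [ 0.1 -0.3 -0.6]
```

step_arm(deltas=[[0,0.03,-0.001,-0.001,0],[0,0.05,-0.001,-0.001,0],[0,0.056,-0.001,-0.001,0],[0,0.056,-0.001,-0.001,0],[-1,0.056,-0.001,-0.001,0],[-1,0.056,-0.001,-0.001,0],[-1,0.056,-0.001,-0.001,0],[-1,0.056,-0.001,-0.001,0]], newtons=45)

```text
time_s: 14.0
tool_pos: [0.4805, 0.3343, 0.044]
tool_rot: [20.8, 89.9, 8.8]
force: [0.0, 0.8, -4.4]
grip_width: 0.0137
```

step_arm(deltas=[[-1,-0.01,0,0,0],[-1,-0.025,0,0,0],[-1,-0.04,0,0,0],[-1,-0.06,0,0,0],[-1,-0.08,0,0,0],[-1,-0.1,0,0,0],[-1,-0.1,0,0,0],[-1,-0.1,0,0,0]])

```text
time_s: 15.0
tool_pos: [0.4791, 0.3343, 0.1432]
tool_rot: [-144.4, 90.0, -156.3]
force: [1.6, -0.1, -4.8]
grip_width: 0.0136
```

```bash
python3 - <<'E'
from h import *
go(.524,.0905,.15,4.2)
m=camera_model('wrist');im,d=read_camera('wrist');W=wworld(d,m);W[d<=0]=0
T=monitor.get_obs();p=T['tool_pos']
for r in regions_of('wrist','outer_lid')[:1]:
    q=W[r['pixels']&(d>0)];z=np.median(q[:,2]);print('lid top z rel TCP',z-p[2],r['p']);print(rect(W,z-.005,z+.005,p[:2],.07))
    g=q[abs(q[:,2]-z)<.006];A=np.c_[g[:,:2]-p[:2],np.ones(len(g))];print('slope deg',np.degrees(np.linalg.lstsq(A,g[:,2],rcond=None)[0][:2]))
E
```

```text
t=15.00 pos [0.4791 0.3343 0.1432] jaw -11.9 q7 -38.6 w 0.0136 | shift [-0.0068 -0.2292  0.0943] turn -16.1 (alt 163.9) tilt 0.04 F [ 1.6 -0.1 -4.8]
lid top z rel TCP -0.02112256267004954 0.77
(10900, array([479. , 335.3]), array([102. ,  63.5]), 78.4)
slope deg [ 0.22605515 -0.32756071]
```

step_arm(deltas=[[-1,0,-0.008,0.003,-1],[-1,0,-0.03,0.012,-2],[-1,0,-0.055,0.023,-4],[-1,0,-0.085,0.035,-6],[-1,0,-0.115,0.047,-8],[-1,0,-0.145,0.059,-10],[-1,0,-0.175,0.072,-12],[-1,0,-0.2,0.082,-14],[-1,0,-0.218,0.09,-15.5],[-1,0,-0.229,0.094,-16],[-1,0,-0.229,0.094,-16],[-1,0,-0.229,0.094,-16]])

```text
time_s: 16.6
tool_pos: [0.524, 0.092, 0.1434]
tool_rot: [114.1, 90.0, 118.3]
force: [-0.8, -0.2, -3.4]
grip_width: 0.0134
```

```bash
python3 - <<'E'
from h import *
go(.524,.0905,.080,4.2)
im,d=read_camera('top');W=world('top',d);W[d<=0]=0
m=camera_model('wrist');im,d=read_camera('wrist');Ww=wworld(d,m);Ww[d<=0]=0;save('w4',im)
p=monitor.get_obs()['tool_pos']
print('lid wrist',rect(Ww,p[2]-.026,p[2]-.015,p[:2],.07));print('lid top cam',rect(W,p[2]-.026,p[2]-.015,p[:2],.07))
E
```

```text
t=16.60 pos [0.524  0.092  0.1434] jaw 4.1 q7 -0.5 w 0.0134 | shift [ 0.0634 -0.0015 -0.0001] turn -0.1 (alt 179.9) tilt 0.03 F [-0.8 -0.2 -3.4]
lid wrist (10950, array([523.4,  93.1]), array([ 63.5, 102.1]), 4.3)
lid top cam (155, array([520. , 135.2]), array([63.2, 19.4]), 4.2)
```

step_arm(deltas=[[-1,0.015,-0.0013,0,0],[-1,0.03,-0.0013,0,0],[-1,0.042,-0.0013,0,0],[-1,0.05,-0.0013,0,0],[-1,0.054,-0.0013,0,0],[-1,0.057,-0.0013,0,0],[-1,0.059,-0.0013,0,0],[-1,0.06,-0.0013,0,0],[-1,0.061,-0.0013,0,0],[-1,0.061,-0.0013,0,0]])

```text
time_s: 17.95
tool_pos: [0.5243, 0.0896, 0.0826]
tool_rot: [35.8, 90.0, 39.9]
force: [-0.6, -0.5, -3.6]
grip_width: 0.0132
```

step_arm(deltas=[[-1,0.001,0,0,0],[-1,0.002,0,0,0],[-1,0.0025,0,0,0],[-1,0.003,0,0,0],[-1,0.003,0,0,0]])

```text
time_s: 18.58
tool_pos: [0.5244, 0.0896, 0.0799]
tool_rot: [101.2, 90.0, 105.2]
force: [-2.0, -0.1, 0.1]
grip_width: 0.0135
```

Fz rose from -3.6 to 0.1 N at the expected seated height (0.080). Now a touch more, release, rise and check.

step_arm(deltas=[[-1,0.0005,0,0,0],[-1,0.0005,0,0,0],[0,0.0005,0,0,0],[0,0.0005,0,0,0],[0,0.0005,0,0,0],[0,-0.03,0,0,0],[0,-0.07,0,0,0],[1,-0.09,0,0,0],[1,-0.09,0,0,0],[1,-0.09,0,0,0],[1,-0.09,0,0,0]])

```text
time_s: 19.95
tool_pos: [0.5235, 0.0894, 0.1683]
tool_rot: [-154.5, 89.9, -150.4]
force: [0.0, -0.4, -0.4]
grip_width: 0.0755
```

```bash
python3 - <<'E'
from h import *
go(.524,.0905,.055,4.2)
m=camera_model('wrist');im,d=read_camera('wrist');W=wworld(d,m);W[d<=0]=0;save('w5',im)
it,dt=read_camera('top');T=world('top',dt);T[dt<=0]=0
c=(.524,.0905)
for n,V in(('wrist',W),('top',T)):
    print(n,'outer',rect(V,.050,.066,c,.068),'post',rect(V,.084,.098,c,.03))
    P=V.reshape(-1,3);g=P[(np.hypot(*(P[:,:2]-c).T)<.05)&(P[:,2]>.05)&(P[:,2]<.066)];q=P[(np.hypot(*(P[:,:2]-c).T)<.02)&(P[:,2]>.08)]
    A=np.c_[g[:,:2]-c,np.ones(len(g))];print(np.linalg.lstsq(A,g[:,2],rcond=None)[0].round(4),'post top',np.median(q[:,2]))
print('marker',rect(T,.010,.02,(.53,.232),.075))
tr=T.reshape(-1,3)
print('rej',rect(T,.022,.036,(.497,-.236),.03))
E
```

```text
t=19.95 pos [0.5235 0.0894 0.1683] jaw 4.1 q7 -1.7 w 0.0755 | shift [0.1133 0.0011 0.0008] turn -0.1 (alt 179.9) tilt 0.12 F [ 0.  -0.4 -0.4]
wrist outer (8863, array([523.7,  88.9]), array([ 62.9, 104.8]), 4.2) post (402, array([523.7,  89.4]), array([13.7, 13.9]), 4.0)
[ 0.0012 -0.0004  0.0583] post top 0.09209774345679045
top outer (203, array([520.3, 130.1]), array([63.1, 24.9]), 4.1) post (0, array([0., 0.]), array([0., 0.]), 0.0)
[-0.0001  0.0417  0.0569] post top 0.5581759799765046
marker (228, array([564.8, 232.9]), array([ 80.4, 131.8]), 2.1)
rej (108, array([ 494.2, -230.9]), array([27.5, 28.9]), 89.9)
```

View pics/w5.png

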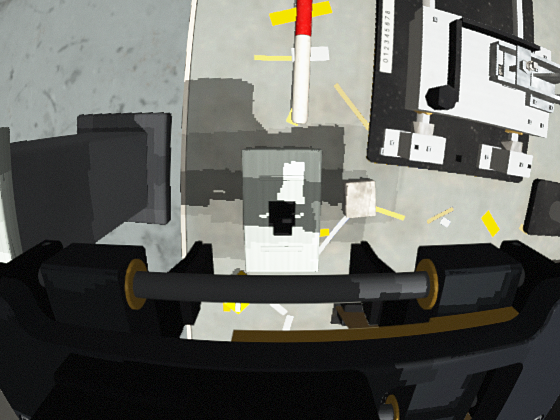

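The lids are seated: post top at 92.1 mm (92 expected), outer top at 58.3 mm (58 expected), both level. In the picture the lid is at (282,210), the post at (283,218), and the marker (302,60) and gauge block (360,197) are undisturbed. Now grip the outer lid.

step_arm(deltas=[[1,0,0,0,0],[1,0.03,0,0,0],[1,0.06,0,0,0],[1,0.085,0,0,0],[1,0.1,0,0,0],[1,0.11,0,0,0],[1,0.116,0,0,0],[1,0.116,0,0,0]])

```text
time_s: 21.05
tool_pos: [0.5245, 0.0896, 0.0537]
tool_rot: [15.6, 90.0, 19.6]
force: [0.2, 0.6, 0.2]
grip_width: 0.0872
```

step_arm(deltas=[[-1,0,0,0,0],[-1,0,0,0,0],[-1,0,0,0,0],[-1,0,0,0,0],[-1,0,0,0,0]], newtons=25)

```text
time_s: 21.68
tool_pos: [0.5244, 0.0898, 0.0538]
tool_rot: [61.4, 90.0, 65.5]
force: [-0.5, -0.1, 3.6]
grip_width: 0.0625
```

step_arm(deltas=[[-1,-0.004,0,0,0],[-1,-0.01,0,0,0],[-1,-0.02,0,0,0],[-1,-0.03,0,0,0],[-1,-0.045,0,0,0],[-1,-0.06,0,0,0],[-1,-0.08,0,0,0],[-1,-0.1,0,0,0],[-1,-0.115,0,0,0],[-1,-0.12,0,0,0],[-1,-0.12,0,0,0],[-1,-0.12,0,0,0]])

```text
time_s: 23.18
tool_pos: [0.5238, 0.0895, 0.1729]
tool_rot: [-158.5, 89.9, -154.4]
force: [-0.2, 0.6, -0.9]
grip_width: 0.0627
```

step_arm(deltas=[[-1,0,0,0,0],[-1,0,0,0,0],[-1,0,0,0,0],[-1,0,0,0,0]])

```text
time_s: 23.68
tool_pos: [0.5243, 0.0896, 0.1735]
tool_rot: [-79.6, 90.0, -75.5]
force: [0.0, -0.4, -1.6]
grip_width: 0.0628
```

```bash
python3 - <<'E'
from h import *
go(.524,.0905,.175,4.2)
m=camera_model('wrist');im,d=read_camera('wrist');W=wworld(d,m);W[d<=0]=0
it,dt=read_camera('side');S=world('side',dt);S[dt<=0]=0;c=np.array((.524,.09))
for n,V in(('wrist',W),('side',S)):
    P=V.reshape(-1,3);h=np.abs(P[:,:2]-c).max(1)<.055
    g=P[h&(P[:,2]>.165)&(P[:,2]<.19)];A=np.c_[g[:,:2]-c,np.ones(len(g))]
    print(n,rect(V,.165,.19,c,.07),np.linalg.lstsq(A,g[:,2],rcond=None)[0].round(3) if len(g)>9 else '')
    print(np.histogram(P[h][:,2],np.arange(.03,.2,.006))[0])
    print('inner plate',rect(V,.049,.059,c,.06),'post',rect(V,.06,.1,c,.03))
save('fin',np.hstack([cv2.resize(im,(400,300)),cv2.resize(it[130:370,220:400],(400,300))]))
E
```

```text
t=23.68 pos [0.5243 0.0896 0.1735] jaw 4.1 q7 -1.8 w 0.0628 | shift [-0.0015  0.001  -0.0002] turn -0.1 (alt 179.9) tilt 0.00 F [ 0.  -0.4 -1.6]
wrist (17923, array([523.3, 100. ]), array([86. , 83.1]), 4.2) [ 0.001 -0.011  0.178]
[   53     0     5   414   541     0     0     0     0     0     0     0
     0     0     0     0     0     0     0     0     8    91   169   400
 16886   348   291   168]
inner plate (940, array([523.9,  89.1]), array([52.5, 94.9]), 3.7) post (0, array([0., 0.]), array([0., 0.]), 0.0)
side (876, array([524. ,  77.5]), array([84.4, 95.4]), 17.3) [0.017 0.037 0.177]
[ 54  54  36 438 109  14  15  15  14  19  19   0   0   0   0   0   0   0
   0   0   5  16  51  90 679  27  28  39]
inner plate (530, array([523. ,  88.2]), array([52.8, 95.8]), 4.4) post (96, array([523.1,  87.2]), array([16.5, 15.1]), 87.0)
```

View pics/fin.png

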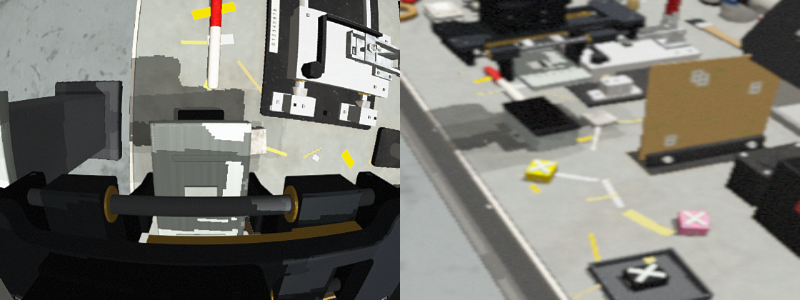

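The outer lid is held level, with its top at 0.178 m and so its lower edge at about 0.165 m. The inner lid is still seated on the case at right-panel (543,120), and the cross-tag part is in the tray at (645,272). Handing in.

```bash
python3 -c "
from h import *
print(env.sign_off())"
```

```text
the job is handed in; nothing more can be done
None
```

I finished the whole job in about 24 s of robot time and handed it in. The sign-off gives no verdict, so what follows rests on my own checks.

- **Housings:** the round-tag housing went into the case and the cross-tag housing into the tray. The wrist picture after each placing showed it there. The pink and yellow look-alikes were not touched.
- **Lids seated:** I carried the nested lids over by the post and let go once they were down. The post top measured 92.1 mm (92 expected) and the outer lid top 58.3 mm (58 expected). Both were level and within about 1.5 mm of the case centre.
- **Final hold:** the gripper has the outer lid at 62.8 mm width, set to 25 N. It is level within about 1°, with its lower edge about 165 mm above the bench, roughly 73 mm clear of the post top. The inner lid is still seated and the wrist force is −1.6 N, about the weight of the outer lid.
- **Checks that failed or disagreed:**
  - The top and side camera fits of the lid were poor where the gripper hid it, so I used the wrist camera.
  - The wrist and top cameras differed by up to 1.6 mm on the case position, which is within the lid's play.
  - Two later depth fits of the marker picked up neighbouring things and told me nothing. The pictures show the marker where it was.
  - I made no separate check that the tape roll and relay module stayed put; the arm never worked near them.

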